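# Lift the humidity trough out of the incubator base through its service hatch

## Task

The humidity trough of the tabletop incubator is due for scrubbing: slide the hatch on the deck fully open, bring the empty trough (it has a blue lifting grip) out through the opening, one end first at a slant because it is longer than the opening, without forcing it against the sheet metal. Finish while holding the trough still and level in the gripper, all of it at least 5 cm above the deck and touching nothing else, with the hatch left open. Leave the egg tray, the hatching basket and the hygrometer beside it where they are.

Things in the scene. Friction and masses are not known exactly. Their poses are not given: they have to be found in the camera images.
- incubator: Base of a tabletop incubator, hood off, fixed: galvanised tub under a white deck, origin on the bench straight under the centre of the service opening. Outside it reaches 225 mm either way in x, -100 to +260 mm in y; deck top 150 mm above the bench. Blue control box (260 x 50 mm, 128 mm high) on its -y side. Its x points away from the robot, within 12 degrees.
- opening (a point): Centre of the service opening, level with the deck's top; axes as the incubator's. The opening is 200 mm (x) by 140 mm (y) in a deck 4 mm thick. Past its two x ends, guide rails for the hatch (10 mm wide, 8 mm high) run along y on the deck, centred 115 mm from here.
- tub_floor (a point): Point of the tub's flat floor under the centre of the opening, 130 mm below the deck's top. Under the deck the tub is empty but for the trough: end walls 220 mm from here in x, side walls at -95 and +255 mm in y (incubator axes).
- hatch (a joint): Sliding aluminium hatch plate (214 x 156 x 3 mm, lying on the deck between the rails) that covers the opening: 0 = closed, 0.15 m = fully open against its stop. It slides toward the incubator's +y, needs about 2 N and stays where it is left.
- hatch_grip (a point): Middle of the hatch's black bar handle over the middle of the hatch plate: bar 70 mm long (incubator x), 12 mm wide (y), 16 mm high, its top 35 mm above the deck; 16 mm of free space between bar and plate, two feet 25 mm either side of the middle.
- trough: Empty galvanised humidity trough, loose on the tub's floor under the hatch, lying along the incubator's x (same +x, within 4 degrees) so that both ends reach under the deck: 300 mm (its x) x 60 mm (y) x 28 mm high, 0.28 to 0.46 kg, centre of mass within 8 mm of the middle of its length. Origin: centre of its underside. An upright lifting stem with a blue grip stands on it.
- trough_grip (a point): Centre of the trough's blue plastic grip, 20 mm toward +x from the trough's middle and 93 mm above its underside; axes as the trough's. Grip 28 mm (x) by 14 mm (y) by 34 mm high, on a strap 20 mm (x) by 6 mm (y) that rises from the trough.
- trough_far_end (a point): Underside of the trough at its +x end (150 mm from the middle).
- trough_near_end (a point): Underside of the trough at its -x end (150 mm from the middle).
- egg_tray: White plastic setter tray full of eggs, 300 x 250 mm, 64 mm high over the eggs, on the bench to the robot's right; origin at the centre of its underside. To be left alone.
- hatching_basket: White perforated hatching basket with eggs, 360 x 260 x 112 mm, on the bench to the robot's left; origin at the centre of its underside. To be left alone.
- hygrometer: White digital hygrometer, 50 x 75 x 85 mm, upright on the bench to the right of the incubator; origin at the centre of its underside. To be left alone.

How it is judged:
By the outcome, as a careful person would: the job done as asked, in the order asked, and still so for the second after the job is handed in, while the arm keeps its last pose, push and grip.
It also fails if it takes over 54 s, if anything falls off the work surface, if the arm or the gripper's body presses on something with over 40 N, if the wrist force passes 120 N, or if a joint passes its speed limit or range.

## Robot

A 6-joint arm with a two-finger parallel gripper is mounted at the origin on the work surface. World frame = base frame: x ahead of the robot, y to its left, z up, the work surface at z = 0. Lengths are in mm, angles in rad, forces in N, time in s.
With the tool pointing down it reaches from about 300 to 775 mm from the base axis. Payload 14.6 kg.
Tool frame: the origin (TCP) lies at the very end of the fingers, on their centre line; the grasp point (between the pads) lies 19 mm behind it (manip.grip_point_offset is the distance from the TCP to the grasp point, in mm); z points along the fingers, y is the line along which they close (so a half turn about z gives the same grasp; the last joint's range is limited). The gripper opens to 94 mm and grips with 3 to 60 N. Pads are 16 mm wide; open, the fingers measure 119 mm over their backs; the gripper's body (75 mm by 177 mm) begins 78 mm behind the grasp point.
Start: joints at [1.199, 0.3, 1.521, -0, 1.321, -0.067], TCP at [165.054, 524.639, 205.446] pointing down, gripper open.
Joint ranges: [-3.03, 3.03], [-0.79, 2.21], [0.23, 2.52], [-1.04, 4.18], [0, 3.07], [-2.55, 2.55]. Speed limits (rad/s): [2.22, 2.22, 2.57, 3.14, 3.14, 3.14].

## Interface

Orientations are given as [roll, pitch, yaw] about the fixed x, y, z axes, in that order (R = Rz(yaw) Ry(pitch) Rx(roll)).
In Python, from cell import telemetry, eyes, manip gives the robot as it stands.
- The arm moves only by the tool play_rows, never from a script. Its arguments are lists of equal length, an entry for each row: "translation": the shift along the world's x, y, z in m, a list of three; "yaw": the turn about the world's z in rad. A call has 1 to 12 rows; each row is the pose to reach, as a shift and turn from the pose commanded when the call began; what a row does not reach only later rows make up. A row lasts 1/8 s, in which the tool goes at most 62.5 mm and 10.7 degrees, less where a joint would pass 70% of its speed; a pose out of reach is approached as far as the arm can. A call with a gripper value outside its range is refused whole. "hand" is the opening, from 0 (shut) to 1 (fully open), set as the call begins (left out, the last holds). The fingers move at their own pace and stop on an object; "force" is the grip in N (left out, the last holds). Time passes only in rows, so rows that repeat a pose let the fingers close. It gives the time, the measured TCP pose, the force, the opening and the grip force at its end, in the units of the state.
- telemetry.read_state(): the state, without advancing time (a new reading comes with each control period).
- eyes.camera(name): name is "scene" or "side" or "wrist"; returns a dict with "pixels" (480x640x3 uint8, red, green, blue), "fx", "fy", "cx", "cy" (pixels), "cam_to_world" (4x4, takes a point from camera to world coordinates); the wrist camera has in their place "T_tool_cam" (4x4, takes a point from camera to tool coordinates, whose origin is the TCP and whose axes are the flange's). Camera axes: x right, y up, looking along -z (the intrinsics and any distortion apply to the point x, -y, -z); pixel columns grow to the right and rows downward; lengths in mm; the calibration is good to about 2 mm. A picture is of the moment at which its call begins: read the wrist's pose just before it. There is no depth.
- manip.sign_off(): hands the job in; it is judged then, once.
The state is a dict: "clock": time; "joints": joint angles; "qd": joint speeds; "effort": joint torques, N m; "eef_pos": TCP position; "eef_rot": TCP orientation; "wrist_force": force on the tool from outside, world axes, zero at the start; "moment": the same for the moment, N m; "finger_gap": finger opening in mm; "finger_force": force on a finger pad.
Only numpy, scipy, OpenCV 4.12 (cv2) and the standard library are available. Lean on these libraries where they do the work, as an engineer would, in place of code of your own. Each camera call takes 0.05 s, during which the arm holds its last target. There are 200 camera calls.

## Working session

There is one attempt and no reset: what is moved stays moved. The work goes in short steps, Python scripts to look and compute and a tool call to move; the robot and the scene stay as the last step left them, time stands still between calls to the robot, and variables do not carry over. Pictures are saved under pics/ and viewed, at most 10 in all, crops included, and the job is handed in when it is done.

Besides the shell and the picture viewer there is one more tool, called in YAML: its name, and indented under it one key for each argument. play_rows: Moves the arm, as the interface text tells. Its arguments: {"type":"object","properties":{"translation":{"type":"array","items":{"type":"array","items":{"type":"number"}}},"yaw":{"type":"array","items":{"type":"number"}},"hand":{"type":"number"},"force":{"type":"number"}},"required":["translation","yaw"]}

```bash
ls; mkdir -p pics; python3 - <<'E'
from cell import telemetry, eyes, manip
import cv2,numpy as np
print(telemetry.read_state(), manip.grip_point_offset)
for n in ("scene","side","wrist"):
    c=eyes.camera(n); cv2.imwrite(f"pics/{n}0.png",c["pixels"][:,:,::-1])
    print(n,{k:(np.round(v,3).tolist() if hasattr(v,'tolist') else v) for k,v in c.items() if k!="pixels"})
E
```

```text
pics
{'clock': 0.0, 'joints': array([ 1.19941141e+00,  3.00486481e-01,  1.52157528e+00, -2.39216022e-05,
        1.32070097e+00, -6.65871824e-02]), 'qd': array([ 5.50431920e-05, -7.31631198e-04, -1.22782207e-03, -1.29360813e-04,
       -1.01466770e-03, -1.48711764e-03]), 'effort': array([ 3.54215872e-04, -5.31813455e+01, -3.52737665e+01,  7.08123785e-02,
        2.44895130e-02, -9.20111074e-05]), 'eef_pos': array([164.96203337, 524.40420136, 204.88034727]), 'eef_rot': array([-3.14042363e+00, -5.47354983e-05,  2.83680082e+00]), 'wrist_force': array([-0.61726664, -0.26612523, -0.27848536]), 'moment': array([-0.00969216, -0.04521599,  0.01060083]), 'finger_force': 0.0, 'finger_gap': 93.57193353448481} 18.8
scene {'fx': 457.67227019875577, 'fy': 457.67227019875577, 'cx': 319.1194259141174, 'cy': 233.0830190851607, 'cam_to_world': [[1.0, 0.02, -0.018, 551.538], [-0.026, 0.907, -0.42, -492.846], [0.008, 0.421, 0.907, 1219.27], [0.0, 0.0, 0.0, 1.0]]}
side {'fx': 479.11237164645695, 'fy': 479.11237164645695, 'cx': 321.10402481383835, 'cy': 234.90914633461844, 'cam_to_world': [[0.887, -0.422, 0.186, 802.419], [0.461, 0.811, -0.361, -458.436], [0.001, 0.406, 0.914, 1276.731], [0.0, 0.0, 0.0, 1.0]]}
wrist {'fx': 384.22361546948883, 'fy': 384.22361546948883, 'cx': 322.49678999374146, 'cy': 237.79470987204877, 'T_tool_cam': [[0.0, 0.971, 0.241, 69.306], [1.0, -0.0, -0.001, 1.041], [-0.001, 0.241, -0.971, -178.202], [0.0, 0.0, 0.0, 1.0]]}
```

View pics/scene0.png

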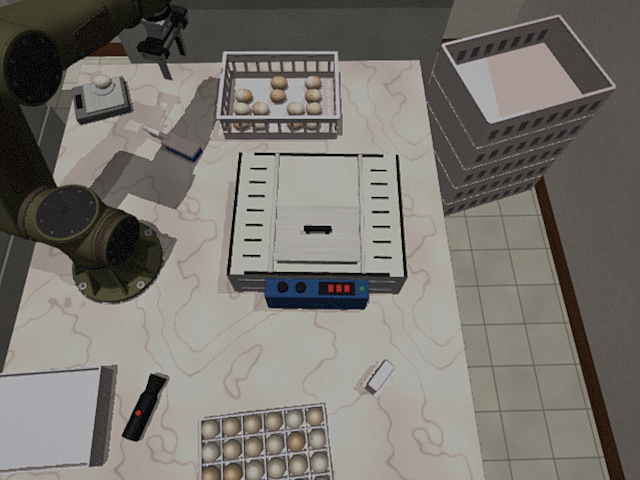

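View pics/side0.png

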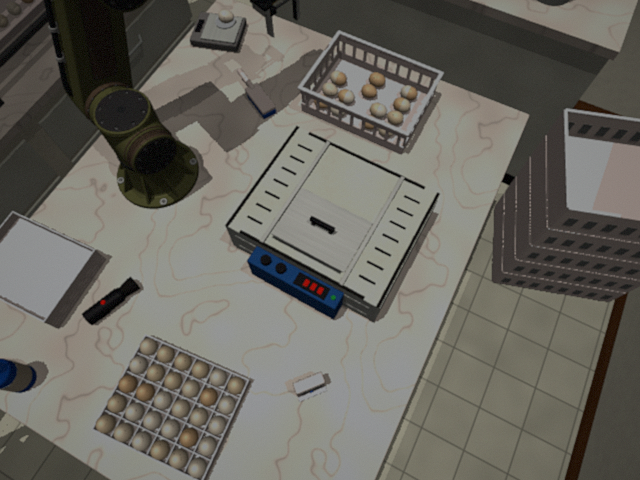

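Scene view: handle at about (318,229), deck corners about (239,154), (398,155), (405,275) and (229,275). Side view: handle at about (322,225). The hatch is closed. Next I'll compute the poses.

```bash
cat > h.py <<'E'
from cell import telemetry, eyes, manip
import cv2,numpy as np
from scipy.spatial.transform import Rotation as R
def cam(n):
    s=telemetry.read_state(); c=eyes.camera(n)
    if n=="wrist":
        T=np.eye(4);T[:3,:3]=R.from_euler('xyz',s['eef_rot']).as_matrix();T[:3,3]=s['eef_pos'];c['cam_to_world']=T@c['T_tool_cam']
    return c
def ray(c,uv):
    d=np.array([(uv[0]-c['cx'])/c['fx'],-(uv[1]-c['cy'])/c['fy'],-1.]);M=np.array(c['cam_to_world'])
    return M[:3,3],M[:3,:3]@d
def onz(c,uv,z):
    o,d=ray(c,uv);return o+d*(z-o[2])/d[2]
def proj(c,p):
    M=np.linalg.inv(np.array(c['cam_to_world']));q=M[:3,:3]@p+M[:3,3]
    return np.array([c['cx']-c['fx']*q[0]/q[2],c['cy']+c['fy']*q[1]/q[2]])
def dark(c,x0,y0,x1,y1,t=40):
    g=c['pixels'][y0:y1,x0:x1].max(2);v,u=np.nonzero(g<t);return np.c_[u+x0,v+y0].astype(float)
E
python3 - <<'E'
from h import *
for n,b in(("scene",(300,218,338,240)),("side",(305,212,340,238))):
    c=cam(n);p=dark(c,*b);m=p.mean(0);print(n,len(p),m,p.min(0),p.max(0),onz(c,m,180))
    q=np.array([onz(c,i,180)[:2] for i in p]);w,v=np.linalg.eigh(np.cov(q.T));a=v[:,1]*np.sign(v[0,1]);print('yaw',np.degrees(np.arctan2(a[1],a[0])),np.ptp(q@a))
    cr=c['pixels'][130:320,210:450,::-1];cv2.imwrite(f"pics/{n}1.png",cv2.resize(cr,None,fx=3.2,fy=3.1,interpolation=2))
E
```

```text
scene 154 [317.32467532 228.45454545] [304. 226.] [330. 233.] [568.3172481    1.73834552 180.        ]
yaw -2.5642046063336617 65.63277279026158
side 138 [321.78985507 224.69565217] [310. 217.] [333. 233.] [567.29574384   0.92141512 180.        ]
yaw -2.8697732620000713 67.80143492118987
```

View pics/scene1.png

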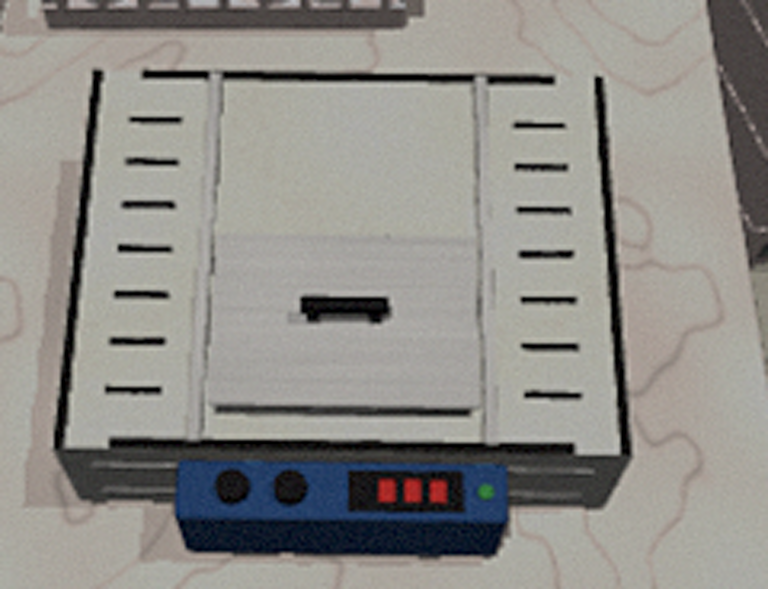

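The crop shows the hatch closed between two rails, with vent slots on both sides. I'll use those for the yaw.

```bash
python3 - <<'E'
from h import *
c=cam("scene")
f=lambda x,y:onz(c,(x/3.2+210-.5,y/3.1+130-.5),150)[:2]
for a,b in[((106,389),(581,396)),((110,341),(577,347)),((118,247),(573,255)),((131,119),(564,126)),((145,73),(553,79)),((110,441),(575,449)),((60,448),(97,71)),((627,455),(600,77)),((200,440),(215,75)),((492,440),(481,78))]:
    p,q=f(*a),f(*b);d=q-p;print(np.round(p),np.round(q),np.round((p+q)/2,1),np.degrees(np.arctan2(d[1],d[0])))
E
```

```text
[379. -54.] [752. -68.] [565.8 -61. ] -2.23513371991984
[380. -11.] [753. -25.] [566.8 -18. ] -2.1088886936780424
[383.  76.] [758.  61.] [570.5  68.5] -2.4128070170850955
[389. 205.] [762. 190.] [575.4 197.2] -2.3105554063587723
[400. 254.] [756. 240.] [577.9 246.7] -2.2040784925526946
[384. -99.] [ 744. -114.] [ 563.9 -106.1] -2.393929425177364
[ 346. -104.] [358. 257.] [351.7  76.4] 88.15528696191348
[ 783. -120.] [798. 241.] [790.5  60.8] 87.72110138580763
[454. -99.] [461. 250.] [457.2  75.4] 88.84696630348304
[ 680. -105.] [693. 242.] [686.6  68.8] 87.77942043741693
```

play_rows:
  translation:
    - [0.033,-0.043,0.04]
    - [0.067,-0.087,0.08]
    - [0.1,-0.13,0.095]
    - [0.134,-0.174,0.095]
    - [0.168,-0.218,0.095]
    - [0.202,-0.262,0.095]
    - [0.235,-0.305,0.095]
    - [0.269,-0.349,0.095]
    - [0.303,-0.392,0.095]
    - [0.337,-0.437,0.095]
    - [0.37,-0.48,0.095]
    - [0.403,-0.523,0.095]
  yaw: [0.02,0.045,0.065,0.09,0.11,0.13,0.155,0.18,0.2,0.22,0.24,0.265]
  hand: 0.55

```text
clock: 1.8
eef_pos: [568.9, -0.0, 300.4]
eef_rot: [3.142, 0.0, 3.102]
wrist_force: [0.1, -0.1, 0.7]
finger_gap: 51.8
finger_force: 0.0
```

play_rows:
  translation:
    - [0,0,0]
    - [0,0,0]
    - [0,0,0]
  yaw: [0,0,0]

```text
clock: 2.17
eef_pos: [567.7, 2.6, 300.8]
eef_rot: [3.142, 0.0, 3.103]
wrist_force: [0.4, -0.7, 0.6]
finger_gap: 51.4
finger_force: 0.0
```

```bash
python3 - <<'E'
from h import *
s=telemetry.read_state();print(s['joints'],s['eef_pos'],s['eef_rot'],s['finger_gap'])
c=cam("wrist");cv2.imwrite("pics/w1.png",c['pixels'][:,:,::-1])
I=(567.5,-1);a=-.04
for n,p in dict(h=(0,0,180),hpx=(35,0,180),hmx=(-35,0,180)).items():
    print(n,proj(c,np.r_[I[0]+np.cos(a)*p[0]-np.sin(a)*p[1],I[1]+np.sin(a)*p[0]+np.cos(a)*p[1],p[2]]))
E
```

```text
[-5.99962858e-02  2.88172567e-01  1.31745633e+00  8.65289997e-05
  1.53550782e+00 -1.59209779e+00] [567.66219243   2.59087    300.8134598 ] [3.14151591e+00 4.57681732e-04 3.10289478e+00] 51.43660109407636
h [316.58557798 231.3465478 ]
hpx [316.67815667 272.91177206]
hmx [316.48775399 187.42633098]
```

View pics/w1.png

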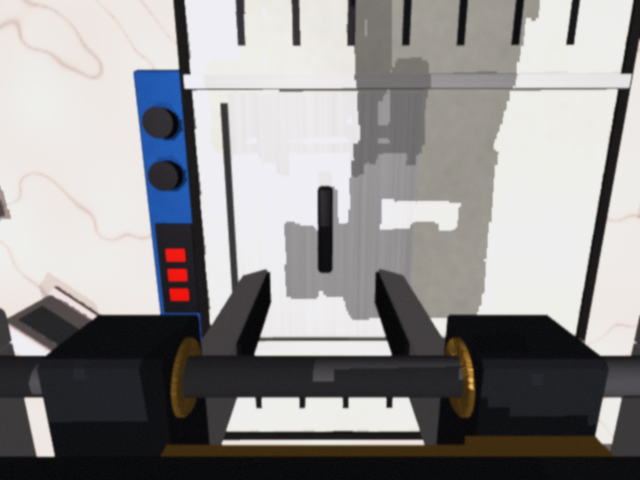

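Wrist view: handle bar runs from (325,187) to (325,272), so it sits about 2 mm toward +y of the tool. I'll descend and grip it.

play_rows:
  translation:
    - [0,0.002,-0.04]
    - [0,0.002,-0.08]
    - [0,0.002,-0.115]
    - [0,0.002,-0.14]
    - [0,0.002,-0.14]
    - [0,0.002,-0.14]
  yaw: [0,0,0,0,0,0]

```text
clock: 2.98
eef_pos: [568.5, 4.0, 161.9]
eef_rot: [-3.142, 0.002, 3.102]
wrist_force: [-0.6, 0.9, 0.5]
finger_gap: 51.8
finger_force: 0.0
```

play_rows:
  translation:
    - [0,0,0]
    - [0,0,0]
    - [0,0,0]
    - [0,0,0]
  yaw: [0,0,0,0]
  hand: 0
  force: 12

```text
clock: 3.48
eef_pos: [568.1, 3.6, 160.5]
eef_rot: [-3.142, 0.0, 3.102]
wrist_force: [-0.0, -0.1, -0.2]
finger_gap: 15.3
finger_force: 0.0
```

play_rows:
  translation:
    - [0,0.015,0]
    - [0.001,0.035,0]
    - [0.002,0.055,0]
    - [0.003,0.075,0]
    - [0.004,0.095,0]
    - [0.005,0.115,0]
    - [0.006,0.13,0]
    - [0.006,0.14,0]
    - [0.006,0.147,0]
    - [0.006,0.151,0]
    - [0.006,0.151,0]
  yaw: [0,0,0,0,0,0,0,0,0,0,0]

```text
clock: 4.85
eef_pos: [573.7, 152.6, 160.4]
eef_rot: [-3.136, -0.002, 3.101]
wrist_force: [-5.7, -24.3, 5.0]
finger_gap: 39.9
finger_force: 12.0
```

play_rows:
  translation:
    - [0,0,0]
    - [0,0,0]
    - [0,0,0]
  yaw: [0,0,0]

```text
clock: 5.22
eef_pos: [573.7, 152.2, 160.4]
eef_rot: [-3.136, -0.002, 3.1]
wrist_force: [-5.4, -23.2, 6.1]
finger_gap: 38.9
finger_force: 12.0
```

```bash
python3 - <<'E'
from h import *
s=telemetry.read_state();print(s)
c=cam("wrist");d=cam("scene")['pixels'][100:320,180:460,::-1]
cv2.imwrite("pics/w2.png",np.hstack([cv2.resize(c['pixels'][:,:,::-1],(400,300)),cv2.resize(d,(380,300))]))
E
```

```text
{'clock': 5.225, 'joints': array([ 0.19989699,  0.43626191,  1.44259798, -0.0050159 ,  1.26569946,
       -1.32817828]), 'qd': array([ 1.90733316e-03,  7.27305875e-04,  2.45047656e-05, -5.16630861e-04,
        6.65866232e-04, -2.86826244e-03]), 'effort': array([ 12.8203395 , -57.19144106, -36.59306645,   5.4009752 ,
        -2.54257791,  -0.06069476]), 'eef_pos': array([573.66859398, 152.24939727, 160.37490171]), 'eef_rot': array([-3.13623927e+00, -1.73499242e-03,  3.10038075e+00]), 'wrist_force': array([ -5.35912498, -23.2207374 ,   6.14108239]), 'moment': array([-4.44992277,  1.05347806, -0.04080865]), 'finger_force': 11.99084848165512, 'finger_gap': 38.86749985878968}
```

View pics/w2.png

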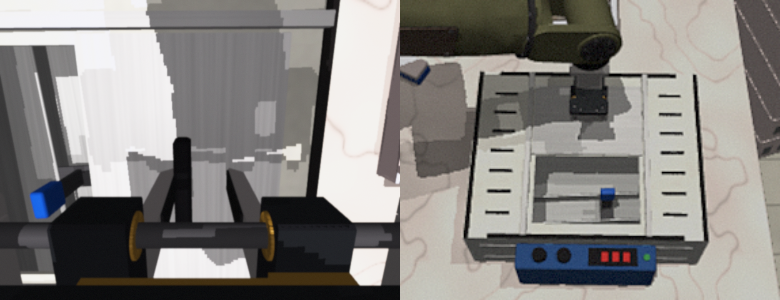

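```bash
python3 - <<'E'
from h import *
c=cam("scene")
f=lambda x,y,z:np.round(onz(c,((x-400)/1.357+180,y/1.364+100),z)[:2],1)
print(f(535,157,150),f(640,157,150),f(530,223,150),f(642,223,150),'grip top',f(607,190,125),f(607,190,130))
px=c['pixels'].astype(int);m=(px[:,:,2]-px[:,:,0]>40);m[260:]=0;m[:200]=0;m[:,:280]=0;m[:,380:]=0
v,u=np.nonzero(m);print(len(u),u.mean(),v.mean(),u.min(),u.max(),v.min(),v.max())
d=cam("side");px=d['pixels'].astype(int);m=(px[:,:,2]-px[:,:,0]>40);m[245:]=0;m[:170]=0;m[:,:270]=0;m[:,400:]=0
v2,u2=np.nonzero(m);print(len(u2),u2.mean(),v2.mean(),u2.min(),u2.max(),v2.min(),v2.max())
o,e=ray(c,(u.mean(),v.mean()));o2,e2=ray(d,(u2.mean(),v2.mean()))
t=np.linalg.lstsq(np.c_[e,-e2],o2-o,rcond=None)[0];print(o+e*t[0],o2+e2*t[1])
cv2.imwrite("pics/o.png",np.hstack([cv2.resize(c['pixels'][190:290,260:380,::-1],(400,333)),cv2.resize(d['pixels'][170:290,250:394,::-1],(400,333))]))
E
```

```text
[470.6  57. ] [673.5  52.5] [462.8 -78.5] [669.  -83.2] grip top [608.3  -4.4] [608.   -6.6]
79 332.37974683544303 241.55696202531647 328 338 238 246
49 332.8979591836735 242.0 328 338 239 244
[607.10833378 -15.34140879 135.14223419] [606.29684721 -11.60429635 136.74665078]
```

View pics/o.png

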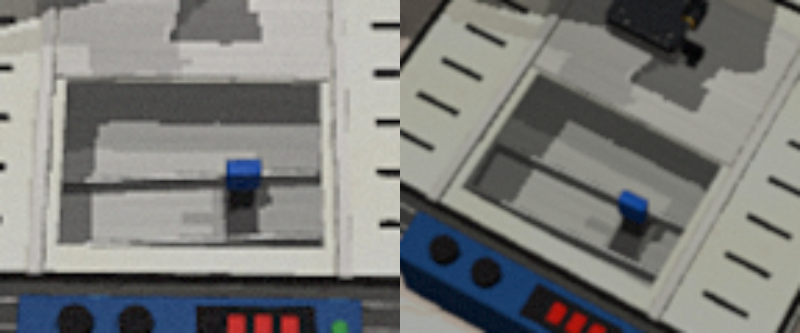

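The opening centre is near (568.5, -12), and the hatch is against its stop (24 N reaction). The blue grip is near (607, -7). I'll release the handle and move over the grip.

play_rows:
  translation:
    - [0,-0.008,0]
    - [0,-0.008,0]
    - [0,-0.008,0]
    - [0,-0.008,0.04]
    - [0,-0.008,0.09]
    - [0.01,-0.05,0.12]
    - [0.02,-0.1,0.12]
    - [0.033,-0.15,0.12]
    - [0.033,-0.159,0.12]
    - [0.033,-0.159,0.12]
    - [0.033,-0.159,0.12]
    - [0.033,-0.159,0.12]
  yaw: [0,0,0,0,0,0,0,0,0,0,0,0]
  hand: 0.6

```text
clock: 6.92
eef_pos: [607.0, -3.2, 280.6]
eef_rot: [3.141, 0.0, 3.103]
wrist_force: [0.3, 0.7, 0.2]
finger_gap: 56.2
finger_force: 0.0
```

```bash
python3 - <<'E'
from h import *
s=telemetry.read_state();print(s['eef_pos'],s['eef_rot'],s['finger_gap'],s['wrist_force'])
c=cam("wrist");cv2.imwrite("pics/w3.png",c['pixels'][:,:,::-1])
px=c['pixels'].astype(int);m=((px[:,:,2]-px[:,:,0])>60).astype(np.uint8)
n,l,st,ce=cv2.connectedComponentsWithStats(m)
for i in range(1,n):
    if st[i,4]>150:print(st[i],ce[i],onz(c,ce[i],130),onz(c,ce[i],115))
E
```

```text
[606.96602856  -3.15800462 280.59159835] [3.14149119e+00 1.89673784e-04 3.10326380e+00] 56.18809729490367 [0.26440894 0.65081539 0.19129171]
[ 121   11   76  304 7713] [156.93582264 136.0207442 ] [ 527.74741462 -136.01789013  130.        ] [ 527.28069376 -142.2422013   115.        ]
[310 204  17  35 508] [318.48622047 221.06102362] [604.4899769   -5.41626659 130.        ] [607.52450138  -5.68210684 115.        ]
```

View pics/w3.png

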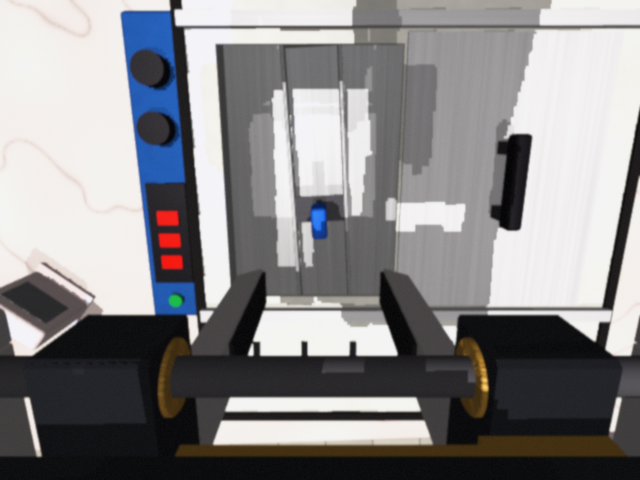

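The blue grip shows at (318,221) and the trough's long edges at about u 283–300 and 340–347. Next is its yaw and exact centre.

```bash
python3 - <<'E'
from h import *
c=cam("wrist")
f=lambda u,v,z:np.round(onz(c,(u,v),z)[:2],1)
for a,b,z in[((284,45),(300,293),48),((340,45),(347,293),48),((218,45),(236,295),150),((404,45),(395,295),150)]:
    p,q=f(*a,z),f(*b,z);d=q-p;print(p,q,np.degrees(np.arctan2(d[1],d[0])))
print(f(318,239,130),f(318,204,130),f(318,204,96),f(310,222,130),f(327,222,130))
E
```

```text
[444.2 -33.7] [704.  -31.6] 0.46311977136058163
[446.3  21.1] [706.1  22. ] 0.1984834306634005
[465.6 -73.8] [662.5 -78.8] -1.4546335407602509
[470.9  63. ] [667.8  57.8] -1.5127923639439602
[620.6  -6.7] [589.5  -5.5] [594.8  -6. ] [605.1 -13.1] [605.6   1.7]
```

play_rows:
  translation:
    - [0,-0.0025,-0.04]
    - [0,-0.0025,-0.08]
    - [0,-0.0025,-0.12]
    - [0,-0.0025,-0.15]
    - [0,-0.0025,-0.175]
    - [0,-0.0025,-0.186]
    - [0,-0.0025,-0.186]
  yaw: [0.037,0.037,0.037,0.037,0.037,0.037,0.037]

```text
clock: 7.9
eef_pos: [607.0, -6.7, 94.4]
eef_rot: [3.142, -0.001, 3.139]
wrist_force: [1.0, 0.6, 0.6]
finger_gap: 56.5
finger_force: 0.0
```

play_rows:
  translation:
    - [0,0,0]
    - [0,0,0]
    - [0,0,0]
    - [0,0,0]
    - [0,0,0]
    - [0,0,0]
  yaw: [0,0,0,0,0,0]
  hand: 0
  force: 8

```text
clock: 8.65
eef_pos: [607.1, -6.9, 94.5]
eef_rot: [-3.141, 0.0, 3.139]
wrist_force: [-0.2, -0.9, 1.0]
finger_gap: 14.7
finger_force: 8.0
```

play_rows:
  translation:
    - [0,0,0.008]
    - [0,0,0.016]
    - [0,0,0.024]
    - [0,0,0.032]
    - [0,0,0.038]
    - [0,0,0.038]
    - [0,0,0.038]
    - [0,0,0.038]
  yaw: [0,0,0,0,0,0,0,0]

```text
clock: 9.65
eef_pos: [606.9, -6.8, 132.1]
eef_rot: [3.142, -0.001, 3.139]
wrist_force: [0.1, -0.2, -3.3]
finger_gap: 13.6
finger_force: 8.0
```

```bash
python3 - <<'E'
from h import *
s=telemetry.read_state();print(s['eef_pos'],s['wrist_force'],s['moment'],s['finger_gap'],s['finger_force'])
a=cam("scene")['pixels'][190:290,260:380,::-1];b=cam("side")['pixels'][170:290,250:394,::-1];c=cam("wrist")['pixels'][20:340,170:450,::-1]
cv2.imwrite("pics/l1.png",np.hstack([cv2.resize(a,(266,300)),cv2.resize(b,(266,300)),cv2.resize(c,(266,300))]))
E
```

```text
[606.90817561  -6.83952243 132.08377897] [ 0.12098789 -0.17043861 -3.30806105] [-0.00451017 -0.03779597 -0.00398362] 13.60249487314039 7.999423295259476
```

View pics/l1.png

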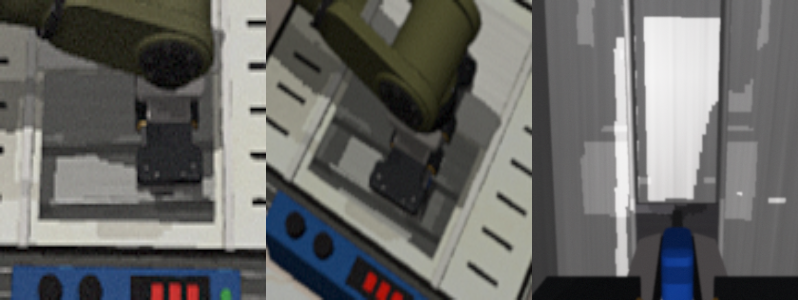

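The trough still looks level, so 8 N is holding it. I'll loosen the grip so it can swing.

play_rows:
  translation:
    - [0,0,0]
    - [0,0,0]
    - [0,0,0]
    - [0,0,0]
  yaw: [0,0,0,0]
  force: 5

```text
clock: 10.3
eef_pos: [607.1, -6.9, 132.4]
eef_rot: [-3.142, 0.0, 3.139]
wrist_force: [-0.8, -0.2, -3.7]
finger_gap: 14.2
finger_force: 5.0
```

```bash
cat >> h.py <<'E'
def tilt(tag=None):
    s=telemetry.read_state();F=[];M=[]
    c=cam("wrist");px=c['pixels']
    for i in range(4):
        t=telemetry.read_state();F.append(t['wrist_force']);M.append(t['moment']);eyes.camera("wrist")
    print(s['clock'],np.round(s['eef_pos'],1),'F',np.mean(F,0).round(2),'M',np.mean(M,0).round(3),s['finger_gap'].round(1),s['finger_force'])
    if tag:
        cv2.imwrite(f"pics/{tag}.png",px[:,:,::-1])
    g=cv2.cvtColor(px,cv2.COLOR_RGB2GRAY).astype(np.uint8);ls=cv2.createLineSegmentDetector().detect(g)[0][:,0]
    for x1,y1,x2,y2 in ls:
        if abs(y2-y1)>60 and abs(x2-x1)<40 and 200<x1<450 and min(y1,y2)<250: print(np.round([x1,y1,x2,y2]),'u@60 %.1f u@220 %.1f'%tuple(np.interp(v,*[(y1,y2),(x1,x2)] if y1<y2 else [(y2,y1),(x2,x1)]) for v in (60,220)))
E
python3 -c "
from h import *
tilt('t5')"
```

```text
Traceback (most recent call last):
  File "h.py", line 24, in tilt
    print(s['clock'],np.round(s['eef_pos'],1),'F',np.mean(F,0).round(2),'M',np.mean(M,0).round(3),s['finger_gap'].round(1),s['finger_force'])
                                                                                                  ^^^^^^^^^^^^^^^^^^^^^
AttributeError: 'float' object has no attribute 'round'
```

```bash
sed -i "s/s\['finger_gap'\].round(1)/s['finger_gap']/" h.py; python3 -c "
from h import *
tilt('t5')"
```

```text
10.55 [607.1  -6.9 132.4] F [-0.21 -0.27 -3.91] M [ 0.011 -0.054 -0.004] 13.782095528715514 4.9999116361141205
[363. 234. 368.   1.] u@60 367.0 u@220 362.9
[277. 244. 274. 167.] u@60 273.9 u@220 276.2
[287.  38. 291. 232.] u@60 287.6 u@220 291.0
[256.  72. 259. 148.] u@60 255.6 u@220 258.7
[275. 167. 271.   1.] u@60 272.6 u@220 275.4
[256. 219. 260. 283.] u@60 256.4 u@220 256.4
[374.   1. 366. 291.] u@60 372.2 u@220 367.6
[269. 161. 266.  62.] u@60 266.0 u@220 269.0
[375. 172. 373. 249.] u@60 374.7 u@220 373.6
```

play_rows:
  translation:
    - [0,0,0]
    - [0,0,0]
    - [0,0,0]
    - [0,0,0]
  yaw: [0,0,0,0]
  force: 3.5

```text
clock: 11.3
eef_pos: [607.0, -6.9, 132.4]
eef_rot: [-3.142, -0.0, 3.139]
wrist_force: [0.3, 0.4, -3.9]
finger_gap: 13.9
finger_force: 3.5
```

```bash
python3 -c "
from h import *
tilt('t3')"
```

```text
11.3 [607.   -6.9 132.4] F [-0.43  0.53 -3.61] M [ 0.001 -0.039  0.025] 13.88666453293152 3.4998830035328865
[363. 119. 363.  56.] u@60 363.1 u@220 362.7
[279. 242. 277. 126.] u@60 277.5 u@220 278.5
[291.  91. 288. 186.] u@60 291.2 u@220 288.5
[256.  72. 259. 148.] u@60 255.6 u@220 258.7
[256. 149. 259. 218.] u@60 255.9 u@220 258.9
[277. 124. 276.  59.] u@60 275.8 u@220 276.6
[256. 219. 259. 283.] u@60 256.4 u@220 256.4
[281.  63. 283. 157.] u@60 281.0 u@220 282.8
[368.  41. 367. 228.] u@60 367.5 u@220 366.6
[362. 251. 362. 156.] u@60 362.1 u@220 361.7
[366. 229. 366. 292.] u@60 366.1 u@220 366.1
[273. 224. 272. 124.] u@60 271.9 u@220 272.7
[372. 171. 372. 249.] u@60 372.0 u@220 372.1
```

At 3.5 N the trough tilts to about 9°, far end up. I'll slide it toward -x under the opening and let its near end brush the tub's end wall, to increase the slant gently.

play_rows:
  translation:
    - [-0.006,0,0.006]
    - [-0.018,0,0.012]
    - [-0.032,0,0.016]
    - [-0.046,0,0.016]
    - [-0.06,0,0.016]
    - [-0.074,0,0.016]
    - [-0.086,0,0.016]
    - [-0.095,0,0.016]
    - [-0.101,0,0.016]
    - [-0.104,0,0.016]
    - [-0.104,0,0.016]
    - [-0.104,0,0.016]
  yaw: [-0.005,-0.01,-0.015,-0.02,-0.025,-0.03,-0.035,-0.037,-0.037,-0.037,-0.037,-0.037]

```text
clock: 13.05
eef_pos: [503.2, -6.9, 148.4]
eef_rot: [-3.142, -0.0, 3.102]
wrist_force: [-0.5, -0.1, -3.8]
finger_gap: 14.0
finger_force: 3.5
```

```bash
python3 -c "
from h import *
tilt('t4')"
```

```text
13.05 [503.2  -6.9 148.4] F [ 0.51  0.2  -4.2 ] M [ 0.037 -0.023 -0.004] 14.007463532245692 3.4999003261327744
[205.   6. 211. 117.] u@60 207.7 u@220 210.8
[307.   6. 309. 118.] u@60 307.8 u@220 309.1
[296. 118. 292.   7.] u@60 294.0 u@220 295.7
[273. 311. 277. 237.] u@60 276.9 u@220 276.9
[351.  99. 350.  38.] u@60 350.2 u@220 351.2
[411.   6. 406. 117.] u@60 408.7 u@220 406.1
[392. 117. 397.   6.] u@60 394.7 u@220 392.4
[264. 213. 269. 276.] u@60 263.8 u@220 264.3
[203. 217. 211. 311.] u@60 203.1 u@220 203.4
[401. 282. 403. 216.] u@60 402.9 u@220 402.8
```

play_rows:
  translation:
    - [-0.003,0,0.004]
    - [-0.006,0,0.008]
    - [-0.009,0,0.008]
    - [-0.012,0,0.008]
    - [-0.015,0,0.008]
    - [-0.015,0,0.008]
    - [-0.015,0,0.008]
  yaw: [0,0,0,0,0,0,0]

```text
clock: 14.18
eef_pos: [487.8, -6.9, 156.2]
eef_rot: [-3.142, -0.001, 3.102]
wrist_force: [0.5, -0.5, -3.5]
finger_gap: 13.8
finger_force: 3.5
```

```bash
python3 - <<'E'
from h import *
tilt()
a=cam("scene")['pixels'][150:300,240:420,::-1];b=cam("side")['pixels'][150:310,240:420,::-1];c=cam("wrist")['pixels'][:,100:540,::-1]
cv2.imwrite("pics/l2.png",np.hstack([cv2.resize(a,(266,300)),cv2.resize(b,(266,300)),cv2.resize(c,(266,300))]))
E
```

```text
14.175 [487.8  -6.9 156.2] F [ 0.41 -0.27 -3.65] M [-0.042 -0.066 -0.012] 13.826252508787357 3.5000670701265335
[299. 153. 296.  53.] u@60 296.1 u@220 298.6
[309.  51. 311. 154.] u@60 309.2 u@220 311.2
[207. 153. 199.  50.] u@60 199.9 u@220 206.6
[354. 106. 353.  32.] u@60 353.1 u@220 354.1
[389. 152. 393.  51.] u@60 392.9 u@220 389.5
[407.  51. 402. 152.] u@60 406.4 u@220 402.0
[209. 246. 214. 311.] u@60 209.1 u@220 209.1
```

View pics/l2.png

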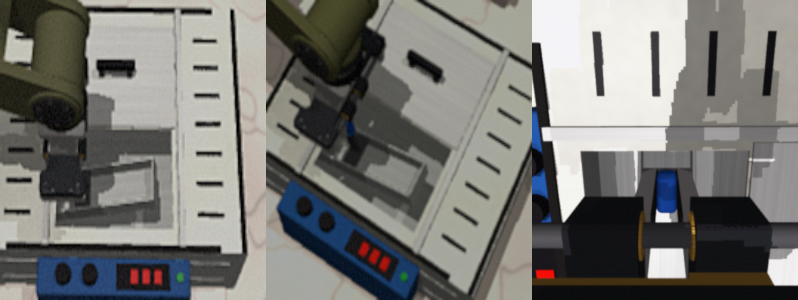

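The far end rises inside the opening: in the scene panel its end corners are near (153,160) and (157,195). I'll compute the tilt from those.

```bash
cat >> h.py <<'E'
def ony(c,uv,y):
    o,d=ray(c,uv);return np.round(o+d*(y-o[1])/d[1],1)
def onx(c,uv,x):
    o,d=ray(c,uv);return np.round(o+d*(x-o[0])/d[0],1)
def model(c,g,th,yaw=-.038):
    # project trough far rim corners, and the far bottom corners
    out={}
    for n,p in dict(ftL=(130,30,-65),ftR=(130,-30,-65),fbR=(130,-30,-93),midR=(60,-30,-65)).items():
        x=p[0]*np.cos(th)-p[2]*np.sin(th);z=p[0]*np.sin(th)+p[2]*np.cos(th)
        out[n]=proj(c,np.array([g[0]+x*np.cos(yaw)-p[1]*np.sin(yaw),g[1]+x*np.sin(yaw)+p[1]*np.cos(yaw),g[2]+z])).round(1).tolist()
    return out
E
python3 - <<'E'
from h import *
c=cam("scene");k=180/266
print(ony(c,(240+153*k,150+160/2),18),ony(c,(240+157*k,150+195/2),-42))
d=cam("side")
for y in (18,-42):print('side far corners?',ony(d,(240+(428-266)*k,150+163*160/300),18))
for t in (9,12,15,18,21):
    a=model(c,(487.8,-6.9,175),np.radians(t));b=model(d,(487.8,-6.9,175),np.radians(t))
    f=lambda q,ox,oy,sy,off:[ (round((u-ox)/k+off),round((v-oy)*sy)) for u,v in q.values()]
    print(t,f(a,240,150,2,0),f(b,240,150,300/160,266))
E
```

```text
[637.8  18.  133.2] [640.4 -42.  156.7]
side far corners? [639.5  18.  144.4]
side far corners? [639.5  18.  144.4]
9 [(147, 161), (147, 203), (149, 211), (108, 206)] [(421, 163), (405, 198), (407, 207), (371, 178)]
12 [(149, 159), (149, 201), (151, 209), (109, 205)] [(423, 162), (406, 197), (409, 206), (372, 178)]
15 [(150, 156), (150, 199), (153, 207), (111, 203)] [(424, 160), (407, 195), (410, 205), (373, 178)]
18 [(151, 154), (151, 196), (155, 205), (112, 202)] [(425, 158), (408, 194), (412, 204), (374, 178)]
21 [(151, 151), (152, 194), (157, 202), (113, 201)] [(425, 157), (408, 192), (413, 203), (375, 177)]
```

```bash
python3 - <<'E'
from h import *
for n,b in(("scene",(290,205,360,280)),("side",(290,200,375,290))):
    c=cam(n);x0,y0,x1,y1=b
    g=cv2.cvtColor(np.mean([cam(n)['pixels'] for _ in range(4)],0).astype(np.uint8)[y0:y1,x0:x1],cv2.COLOR_RGB2GRAY)
    g=cv2.resize(g,None,fx=3,fy=3,interpolation=cv2.INTER_CUBIC)
    print(n)
    for l in cv2.createLineSegmentDetector().detect(g)[0][:,0]:
        l=(l+1)/3-.5
        if np.hypot(l[2]-l[0],l[3]-l[1])>9:print(np.round(l+[x0,y0,x0,y0],1))
    for t in (10,14,18,22):print(t,model(c,(487.8,-6.9,175),np.radians(t)))
E
```

```text
scene
[290.  271.3 359.2 272.5]
[319.9 232.1 342.9 229.4]
[320.5 251.9 343.8 249.8]
[355.6 214.6 356.6 245.9]
[343.6 249.2 343.7 230. ]
[303.8 263.3 290.  263.2]
[341.3 233.7 316.7 236.3]
[314.7 263.9 303.3 263.5]
[355.  227.1 325.9 227.3]
[298.6 205.  299.1 215. ]
[294.6 235.  312.9 232.9]
[348.2 248.8 348.2 260. ]
[327.2 262.9 315.  262.5]
[298.  218.4 298.2 229.6]
[358.5 240.  358.5 215. ]
[352.1 274.8 295.5 274.9]
[301.  236.7 300.8 252.5]
[316.7 211.9 330.9 212.1]
[290.  255.3 307.1 253.2]
[356.3 264.2 327.5 264.1]
[357.  245.9 356.4 255.9]
[315.  236.7 302.5 237.9]
[359.3 274.5 349.6 275.8]
[301.3 212.2 313.4 212.1]
[310.9 257.2 300.8 257.8]
10 {'ftL': [339.9, 230.1], 'ftR': [340.1, 251.2], 'fbR': [341.4, 255.3], 'midR': [313.2, 252.6]}
14 {'ftL': [341.1, 228.5], 'ftR': [341.2, 249.7], 'fbR': [343.3, 253.8], 'midR': [314.6, 251.9]}
18 {'ftL': [342.0, 226.8], 'ftR': [342.2, 248.2], 'fbR': [345.0, 252.3], 'midR': [315.9, 251.1]}
22 {'ftL': [342.6, 225.2], 'ftR': [342.9, 246.7], 'fbR': [346.4, 250.7], 'midR': [317.0, 250.3]}
side
[374.4 284.7 358.4 276.2]
[359.7 274.1 374.6 282.3]
[... 468 characters left out ...]

[300.9 220.  321.1 227.4]
[290.1 208.6 295.4 199.7]
[367.1 240.7 374.1 228.6]
[308.5 226.6 300.6 238.8]
[345.1 289.5 290.  259.7]
[339.  273.4 329.  267.6]
[303.7 288.9 292.9 283.2]
[321.9 231.6 309.6 226.9]
[292.5 282.3 298.8 272.4]
[300.1 272.  329.5 288.2]
[289.8 284.7 298.2 289.1]
[289.9 236.6 298.3 240.2]
10 {'ftL': [345.4, 236.8], 'ftR': [334.3, 255.5], 'fbR': [335.6, 260.2], 'midR': [311.1, 245.0]}
14 {'ftL': [346.5, 235.8], 'ftR': [335.3, 254.5], 'fbR': [337.3, 259.6], 'midR': [312.3, 244.9]}
18 {'ftL': [347.3, 234.5], 'ftR': [336.0, 253.4], 'fbR': [338.7, 258.8], 'midR': [313.3, 244.7]}
22 {'ftL': [347.9, 233.1], 'ftR': [336.6, 252.1], 'fbR': [339.8, 257.8], 'midR': [314.2, 244.3]}
```

Line fits in both cameras give a tilt of about 16°. I'll back off the wall, firm the grip to hold that angle, and lift the far end out.

play_rows:
  translation:
    - [0,0,0]
    - [0,0,0]
    - [0,0,0]
    - [0.004,0,0]
    - [0.007,0,0.006]
    - [0.007,0,0.014]
    - [0.007,0,0.022]
    - [0.007,0,0.03]
    - [0.007,0,0.037]
    - [0.007,0,0.037]
    - [0.007,0,0.037]
  yaw: [0,0,0,0,0,0,0,0,0,0,0]
  force: 40

```text
clock: 16.55
eef_pos: [494.9, -6.8, 193.2]
eef_rot: [3.142, -0.0, 3.102]
wrist_force: [-0.4, -0.6, -3.3]
finger_gap: 13.6
finger_force: 40.0
```

```bash
cat >> h.py <<'E'
def segs(n,b,L=9):
    c=cam(n);x0,y0,x1,y1=b
    g=cv2.cvtColor(np.mean([cam(n)['pixels'] for _ in range(3)],0).astype(np.uint8)[y0:y1,x0:x1],cv2.COLOR_RGB2GRAY)
    g=cv2.resize(g,None,fx=3,fy=3,interpolation=cv2.INTER_CUBIC)
    print(n)
    for l in cv2.createLineSegmentDetector().detect(g)[0][:,0]:
        l=(l+1)/3-.5
        if np.hypot(l[2]-l[0],l[3]-l[1])>L:print(np.round(l+[x0,y0,x0,y0],1))
    return c
E
python3 - <<'E'
from h import *
s=telemetry.read_state();print(s['eef_pos'],s['wrist_force'],s['moment'],s['finger_gap'])
g=s['eef_pos']+[0,0,18.8]
for n,b in(("scene",(310,205,365,265)),("side",(300,205,375,275))):
    c=segs(n,b,12)
    for t in (10,13,16,19):print(t,model(c,g,np.radians(t)))
E
```

```text
[494.91505591  -6.84069232 193.21910002] [-0.37314382 -0.56286825 -3.30570145] [0.02211653 0.05275112 0.06382442] 13.606002056624266
scene
[310.  227.6 345.1 223.5]
[313.7 247.3 347.5 243.9]
[355.6 214.6 356.6 245.9]
[346.3 221.5 317.5 224.7]
[344.6 227.6 320.1 230.3]
[347.3 243.4 347.4 222.1]
[360.2 205.  361.8 264.2]
[348.  259.2 317.1 259.1]
[352.2 244.6 352.2 258. ]
[359.8 264.2 359.1 234.2]
[356.8 246.7 357.1 264.2]
[355.5 263.8 337.1 263.6]
[336.3 215.9 323.8 215.9]
10 {'ftL': [343.4, 223.8], 'ftR': [343.6, 245.4], 'fbR': [344.9, 249.7], 'midR': [316.0, 246.9]}
13 {'ftL': [344.3, 222.6], 'ftR': [344.6, 244.3], 'fbR': [346.5, 248.6], 'midR': [317.1, 246.4]}
16 {'ftL': [345.1, 221.3], 'ftR': [345.4, 243.1], 'fbR': [347.8, 247.4], 'midR': [318.1, 245.8]}
19 {'ftL': [345.8, 219.9], 'ftR': [346.1, 241.8], 'fbR': [349.1, 246.2], 'midR': [319.0, 245.1]}
side
[299.5 261.5 324.4 274.9]
[325.6 266.  299.6 251.7]
[365.8 229.2 340.1 273.2]
[346.5 235.2 326.6 227.7]
[350.4 230.5 324.7 221. ]
[299.9 235.3 339.8 250.9]
[325.8 223.6 348.1 231.9]
[335.  262.2 318.8 254.1]
[372.2 235.3 365.7 247. ]
[334.6 212.9 367.3 229.6]
[365.1 247.6 350.8 272.5]
[339.8 250.1 350.9 232.1]
[351.3 268.  374.1 228.6]
[310.2 221.8 302.5 234.4]
[316.9 274.2 299.8 265. ]
[324.6 227.2 311.3 222.1]
10 {'ftL': [348.7, 232.1], 'ftR': [337.2, 251.2], 'fbR': [338.6, 256.2], 'midR': [313.3, 240.6]}
13 {'ftL': [349.5, 231.3], 'ftR': [338.0, 250.5], 'fbR': [339.9, 255.7], 'midR': [314.2, 240.5]}
16 {'ftL': [350.2, 230.3], 'ftR': [338.7, 249.6], 'fbR': [341.0, 255.1], 'midR': [315.1, 240.3]}
19 {'ftL': [350.8, 229.3], 'ftR': [339.2, 248.7], 'fbR': [342.1, 254.4], 'midR': [315.9, 240.1]}
```

The tilt is 16°, held, and the far end is clear of the deck. I'll slide out along the slant.

play_rows:
  translation:
    - [0.006,0,0.002]
    - [0.016,-0.001,0.005]
    - [0.026,-0.001,0.008]
    - [0.036,-0.001,0.01]
    - [0.046,-0.002,0.013]
    - [0.056,-0.002,0.016]
    - [0.062,-0.002,0.018]
    - [0.062,-0.002,0.018]
  yaw: [0,0,0,0,0,0,0,0]

```text
clock: 17.95
eef_pos: [557.3, -8.8, 211.4]
eef_rot: [-3.142, -0.0, 3.102]
wrist_force: [-0.9, 0.3, -3.9]
finger_gap: 13.9
finger_force: 40.0
```

```bash
python3 - <<'E'
from h import *
s=telemetry.read_state();print(s['eef_pos'],s['wrist_force'],s['moment'],s['finger_gap'])
g=s['eef_pos']+[0,0,18.8]
c=segs("scene",(330,190,395,255),15)
for t in (12,14,16,18):print(t,model(c,g,np.radians(t)))
E
```

```text
[557.30313192  -8.84496008 211.40547666] [-0.92434711  0.25749753 -3.90981699] [-0.0060851   0.01749786 -0.0360572 ] 13.915037647649475
scene
[373.8 225.4 390.  225.4]
[375.  240.5 390.9 240.4]
[370.9 196.4 388.  196.4]
[372.1 210.6 389.2 210.6]
[388.8 212.9 371.7 213. ]
[388.4 198.6 371.7 198.3]
[389.7 227.6 373.8 227.2]
[390.9 242.8 374.6 242.6]
[335.8 244.9 373.3 241.1]
[370.4 224.6 343.4 227.6]
[359.5 190.  360.8 218.8]
12 {'ftL': [369.4, 220.0], 'ftR': [370.2, 241.9], 'fbR': [371.3, 246.4], 'midR': [341.9, 243.9]}
14 {'ftL': [370.0, 219.1], 'ftR': [370.9, 241.1], 'fbR': [372.4, 245.6], 'midR': [342.7, 243.5]}
16 {'ftL': [370.7, 218.2], 'ftR': [371.5, 240.3], 'fbR': [373.4, 244.7], 'midR': [343.4, 243.1]}
18 {'ftL': [371.2, 217.3], 'ftR': [372.1, 239.5], 'fbR': [374.4, 243.9], 'midR': [344.1, 242.7]}
```

Still about 15° with no contact. I'll continue out, then lift.

play_rows:
  translation:
    - [0.008,0,0.002]
    - [0.02,-0.001,0.006]
    - [0.032,-0.001,0.009]
    - [0.044,-0.002,0.013]
    - [0.056,-0.002,0.016]
    - [0.066,-0.003,0.019]
    - [0.07,-0.003,0.023]
    - [0.07,-0.003,0.035]
    - [0.07,-0.003,0.055]
    - [0.07,-0.003,0.08]
    - [0.07,-0.003,0.1]
    - [0.07,-0.003,0.1]
  yaw: [0,0,0,0,0,0,0,0,0,0,0,0]

```text
clock: 19.65
eef_pos: [627.2, -11.9, 313.6]
eef_rot: [-3.141, 0.003, 3.102]
wrist_force: [-0.9, -0.5, -4.4]
finger_gap: 14.0
finger_force: 40.0
```

```bash
python3 - <<'E'
from h import *
tilt()
E
```

```text
19.65 [627.2 -11.9 313.6] F [-0.18 -0.11 -4.4 ] M [0.047 0.025 0.011] 13.98802478283774 39.99895691871643
[205.  11. 223. 272.] u@60 208.4 u@220 219.4
[246. 261. 233.  26.] u@60 235.3 u@220 244.0
[279. 236. 281.  31.] u@60 280.5 u@220 279.5
[276.  29. 274. 236.] u@60 275.6 u@220 274.5
[398. 198. 395. 258.] u@60 398.5 u@220 397.4
[293.  54. 290. 197.] u@60 293.0 u@220 289.9
[361. 198. 360.  54.] u@60 360.0 u@220 360.7
[207. 177. 193.   1.] u@60 197.8 u@220 206.9
[365. 213. 365. 282.] u@60 365.3 u@220 365.4
[285.  63. 284. 169.] u@60 285.0 u@220 284.2
[367.  27. 367. 213.] u@60 367.1 u@220 367.3
```

The trough is fully out. To level it, I'll rest it lightly across the two hatch rails, which are at equal height and 230 mm apart, then re-grip firmly.

play_rows:
  translation:
    - [-0.01,0,0]
    - [-0.025,0.001,0]
    - [-0.04,0.002,0]
    - [-0.052,0.002,-0.01]
    - [-0.052,0.002,-0.025]
    - [-0.052,0.002,-0.03]
    - [-0.052,0.002,-0.03]
  yaw: [0,0,0,0,0,0,0]

```text
clock: 20.78
eef_pos: [575.2, -9.9, 280.9]
eef_rot: [3.142, -0.001, 3.102]
wrist_force: [1.2, -0.0, -3.2]
finger_gap: 13.5
finger_force: 40.0
```

play_rows:
  translation:
    - [0,0,0]
    - [0,0,0]
    - [0,0,-0.006]
    - [0,0,-0.012]
    - [0,0,-0.018]
    - [0,0,-0.024]
    - [0,0,-0.03]
    - [0,0,-0.036]
    - [0,0,-0.042]
    - [0,0,-0.046]
    - [0,0,-0.046]
  yaw: [0,0,0,0,0,0,0,0,0,0,0]
  force: 4.5

```text
clock: 22.15
eef_pos: [575.3, -9.9, 235.8]
eef_rot: [-3.142, 0.001, 3.102]
wrist_force: [2.6, 0.4, -0.3]
finger_gap: 13.8
finger_force: 4.5
```

```bash
python3 - <<'E'
from h import *
tilt()
E
```

```text
22.15 [575.3  -9.9 235.8] F [2.65 0.16 1.01] M [ 0.025 -0.521  0.006] 13.825223818192493 4.499979615211487
[227. 312. 211.  80.] u@60 211.4 u@220 221.0
[278. 242. 271.   1.] u@60 272.9 u@220 277.7
[286. 113. 291. 193.] u@60 285.9 u@220 291.1
[284.  28. 289. 111.] u@60 286.2 u@220 289.0
[357. 121. 354.   1.] u@60 355.4 u@220 356.7
[280. 133. 281. 208.] u@60 280.4 u@220 281.1
[268.  74. 273. 238.] u@60 268.1 u@220 272.7
[362. 234. 368.   1.] u@60 366.5 u@220 362.4
[419. 233. 414. 311.] u@60 418.7 u@220 418.7
[428.  81. 420. 208.] u@60 428.5 u@220 420.2
[376. 127. 374. 193.] u@60 375.9 u@220 374.2
[424. 241. 419. 311.] u@60 423.6 u@220 423.6
[222.  83. 236. 311.] u@60 221.6 u@220 230.1
[423. 208. 431.  79.] u@60 431.1 u@220 422.9
[249. 159. 254. 252.] u@60 249.4 u@220 252.6
[374.   1. 369. 147.] u@60 371.8 u@220 369.4
[417. 311. 421. 238.] u@60 421.2 u@220 421.2
[433.  79. 428. 173.] u@60 433.5 u@220 427.7
```

play_rows:
  translation:
    - [0,0,0]
    - [0,0,0]
    - [0,0,0]
    - [0,0,0]
    - [0,0,0]
  yaw: [0,0,0,0,0]
  hand: 0.3

```text
clock: 23.02
eef_pos: [575.0, -9.9, 235.4]
eef_rot: [-3.142, -0.0, 3.102]
wrist_force: [0.3, 0.6, -0.2]
finger_gap: 28.7
finger_force: 0.0
```

```bash
python3 - <<'E'
from h import *
tilt()
s=telemetry.read_state();g=s['eef_pos']+[0,0,18.8]
c=cam("wrist");px=c['pixels'].astype(int);m=((px[:,:,2]-px[:,:,0])>60).astype(np.uint8)
n,l,st,ce=cv2.connectedComponentsWithStats(m)
for i in range(1,n):
    if st[i,4]>150:
        x,y,w,h=st[i][:4];print(st[i],onz(c,(x+w/2,y+h),g[2]+17),onz(c,(x+w/2,y),g[2]-17))
c=segs("scene",(330,190,395,255),15)
for gx in (0,4,8):print(gx,model(c,[g[0]+gx,g[1],251],0))
E
```

```text
23.025 [575.   -9.9 235.4] F [ 0.21  0.07 -0.2 ] M [0.049 0.013 0.01 ] 28.69446725804322 0.0
[227. 312. 211.  80.] u@60 211.4 u@220 220.8
[279. 271. 271.   1.] u@60 272.8 u@220 277.6
[286. 114. 291. 193.] u@60 285.9 u@220 291.0
[284.  28. 289. 112.] u@60 286.1 u@220 289.0
[419. 228. 414. 311.] u@60 419.1 u@220 419.1
[357. 122. 354.   1.] u@60 355.4 u@220 356.7
[268.  77. 273. 238.] u@60 268.1 u@220 272.6
[362. 236. 368.   1.] u@60 366.6 u@220 362.5
[374.   1. 365. 272.] u@60 371.9 u@220 367.1
[429.  81. 420. 209.] u@60 428.5 u@220 420.2
[376. 127. 372. 251.] u@60 375.9 u@220 373.0
[222.  83. 236. 311.] u@60 221.6 u@220 230.0
[424. 233. 419. 311.] u@60 424.1 u@220 424.1
[423. 209. 431.  79.] u@60 431.1 u@220 422.9
[249. 161. 254. 253.] u@60 249.5 u@220 252.5
[433.  82. 428. 174.] u@60 433.4 u@220 427.8
[ 105   41   73  285 7641] [575.2892089  -82.19128003 271.22068484] [461.83908201 -80.34679638 237.22068484]
[ 307  268   32   79 2024] [587.63877098  -9.13750719 271.22068484] [564.88385534  -8.18180305 237.22068484]
scene
[374.2 240.4 390.9 240.4]
[373.4 225.4 390.  225.4]
[370.9 196.4 388.  196.4]
[371.7 210.6 389.2 210.5]
[388.8 213.  372.1 213. ]
[388.4 198.6 371.3 198.3]
[390.1 227.6 373.4 227.3]
[348.8 243.6 373.  243.5]
[342.5 222.6 360.  222.6]
[390.9 242.7 374.6 242.6]
[355.  220.7 338.8 220.9]
[371.3 227.1 352.5 226.9]
[359.5 190.  360.9 220.9]
[368.8 244.9 343.  244.8]
0 {'ftL': [371.8, 221.5], 'ftR': [372.7, 243.4], 'fbR': [371.5, 247.8], 'midR': [344.3, 242.9]}
4 {'ftL': [373.4, 221.5], 'ftR': [374.3, 243.3], 'fbR': [373.0, 247.8], 'midR': [346.0, 242.9]}
8 {'ftL': [375.0, 221.5], 'ftR': [376.0, 243.3], 'fbR': [374.6, 247.7], 'midR': [347.6, 242.9]}
```

It's resting level on the rails. I'll re-grip at full force slightly toward the centre of mass, then lift.

play_rows:
  translation:
    - [-0.002,0,-0.002]
    - [-0.004,0,-0.003]
    - [-0.004,0,-0.003]
  yaw: [0,0,0]

```text
clock: 23.9
eef_pos: [570.9, -9.9, 232.4]
eef_rot: [-3.142, -0.0, 3.102]
wrist_force: [0.9, -0.3, 0.2]
finger_gap: 28.1
finger_force: 0.0
```

play_rows:
  translation:
    - [0,0,0]
    - [0,0,0]
    - [0,0,0]
    - [0,0,0]
    - [0,0,0]
    - [0,0,0]
  yaw: [0,0,0,0,0,0]
  hand: 0
  force: 60

```text
clock: 24.65
eef_pos: [571.1, -9.9, 232.5]
eef_rot: [3.142, 0.0, 3.102]
wrist_force: [0.9, 0.3, 0.5]
finger_gap: 13.5
finger_force: 60.0
```

play_rows:
  translation:
    - [0,0,0.004]
    - [0,0,0.012]
    - [0,0,0.022]
    - [0,0,0.034]
    - [0,0,0.048]
    - [0,0,0.062]
    - [0,0,0.076]
    - [0,0,0.088]
    - [0,0,0.096]
    - [0,0,0.1]
    - [0,0,0.1]
    - [0,0,0.1]
  yaw: [0,0,0,0,0,0,0,0,0,0,0,0]

```text
clock: 26.15
eef_pos: [571.0, -9.8, 332.0]
eef_rot: [3.142, -0.001, 3.102]
wrist_force: [0.3, 0.2, -3.6]
finger_gap: 13.8
finger_force: 60.0
```

play_rows:
  translation:
    - [0,0,0]
    - [0,0,0]
    - [0,0,0]
    - [0,0,0]
    - [0,0,0]
    - [0,0,0]
    - [0,0,0]
    - [0,0,0]
  yaw: [0,0,0,0,0,0,0,0]

```text
clock: 27.15
eef_pos: [571.0, -9.9, 332.5]
eef_rot: [3.142, 0.0, 3.102]
wrist_force: [0.5, -0.6, -3.8]
finger_gap: 13.8
finger_force: 60.0
```

```bash
python3 - <<'E'
from h import *
tilt()
s=telemetry.read_state();g=s['eef_pos']+[4,0,18.8]
c=segs("scene",(300,170,400,255),18)
for t in (-2,0,2,4):print(t,model(c,g,np.radians(t)))
a=c['pixels'][100:320,180:460,::-1];b=cam("wrist")['pixels'][:,:,::-1]
cv2.imwrite("pics/f.png",np.hstack([cv2.resize(a,(440,346)),cv2.resize(b,(360,346))]))
E
```

```text
27.15 [571.   -9.9 332.5] F [ 0.35  0.2  -3.9 ] M [ 0.028 -0.05  -0.005] 13.779916398873498 59.9985533952713
[210.   1. 216.  76.] u@60 214.6 u@220 215.7
[217.  89. 231. 313.] u@60 216.6 u@220 224.9
[253. 308. 242. 103.] u@60 242.3 u@220 248.2
[285.  86. 290. 166.] u@60 285.0 u@220 289.8
[279. 292. 270.   1.] u@60 272.2 u@220 277.1
[276.   1. 278. 101.] u@60 277.0 u@220 277.9
[284.   1. 288.  83.] u@60 286.9 u@220 288.1
[344.  83. 342.   1.] u@60 343.7 u@220 344.2
[395. 199. 392. 282.] u@60 395.3 u@220 394.6
[281. 182. 282. 243.] u@60 280.9 u@220 281.9
[362. 243. 369.   1.] u@60 367.1 u@220 362.9
[218. 243. 205.  74.] u@60 205.4 u@220 216.2
[374.   1. 368. 228.] u@60 372.5 u@220 368.1
[262. 114. 265. 187.] u@60 261.9 u@220 265.3
scene
[372.1 240.4 390.5 240.4]
[399.  210.8 396.3 170. ]
[383.4 243.  364.2 241. ]
[352.1 203.6 378.  203.3]
[347.2 225.3 378.4 226.4]
[330.9 171.  312.1 171.3]
[375.  209.  353.8 208.7]
[359.5 170.  359.7 202.1]
[326.3 251.  301.7 251.1]
[317.5 225.5 342.5 225.5]
[318.8 173.9 337.5 173.8]
[336.3 212.  304.2 211.5]
[302.5 248.6 335.9 248.4]
[335.9 235.2 300.  235.3]
-2 {'ftL': [375.5, 203.3], 'ftR': [376.5, 226.5], 'fbR': [374.6, 231.7], 'midR': [345.8, 225.6]}
0 {'ftL': [376.7, 202.4], 'ftR': [377.8, 225.6], 'fbR': [376.3, 230.9], 'midR': [346.9, 225.2]}
2 {'ftL': [377.9, 201.4], 'ftR': [379.0, 224.8], 'fbR': [377.9, 230.1], 'midR': [348.0, 224.8]}
4 {'ftL': [379.0, 200.5], 'ftR': [380.2, 223.9], 'fbR': [379.5, 229.2], 'midR': [349.0, 224.4]}
```

View pics/f.png

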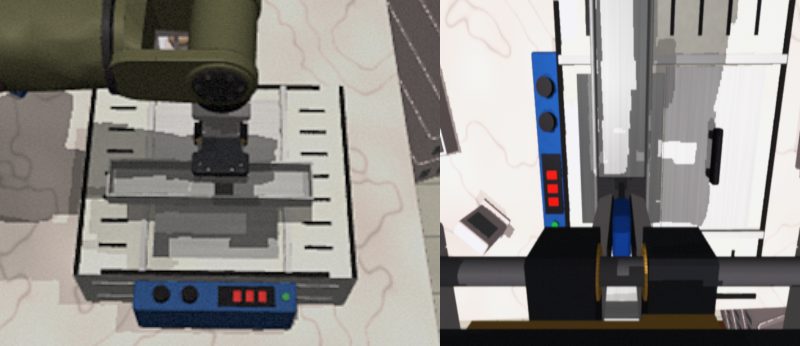

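The picture shows the trough level at panel (110–310, 160–205), hanging clear above the deck. The hatch handle at (715,155) is still in its open position. I'm handing in.

```bash
python3 -c "
from cell import manip
print(manip.sign_off())"
```

```text
the job is handed in; nothing more can be done
None
```

The job is handed in at about 27 s: the hatch is fully open, and the trough came out far end first and is held still, level to about 1° by the camera fit, with its underside roughly 10 cm above the deck; it was set down lightly on the hatch rails once to level it before the final grip.

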